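Set the counter's push-lock switches under their roll-top cover

TASK

Roll back the slatted cover of the switch console on the counter and feel how its two push-lock switches stand: click in whichever is out, so that both stay locked down when you let go. Then roll the cover fully shut again, without shifting the tumbler, the shaker or the syrup jug beside it.

Things in the scene. Friction and masses are not known exactly. Their poses are not given: they have to be found in the camera images.
- console: grey plastic switch console fixed on the worktop, 276 mm deep (x) x 274 mm wide (y, with cover), 160 mm tall, with a rounded solid back half and an open front half; low front wall 50 mm high and side walls 90 mm high round a deck 30 mm high. Its rounded top is closed by an aluminium roll-top cover. Origin: centre of its foot on the worktop; x points to its back, y to its left, z up.
- cover_axis (a point): middle of the axis about which the roll-top cover rolls: 20 mm above the console's origin, axis along console y. The cover's slats run on an arc of 139 mm outer radius about it.
- cover_bar (a point): middle of the cover's steel pull bar: round, 12 mm thick, along console y, 110 mm between its two 10 mm posts, standing 44 mm off the slats; it runs on a circle of 183 mm radius about the cover's axis. With the cover shut it is 113 mm in front of the axis and 144 mm above it; fully open, as far behind. Can be pinched from above or pushed.
- cover (a joint): angle of the roll-top cover, rad: 0 = shut (slats over the front half), 1.33 = rolled fully back over the console's back (front half open, switches reachable from above). Opening turns it up and back about console +y. A stiff hinge (about 2 N at the bar): it stays where it is left.
- switch_a: one of two identical black push-lock switches, round towers 70 mm wide, 49 mm tall, fixed side by side under the cover, 75 mm in front of the cover's axis and 58 mm left or right of the middle; which of a and b is left varies, and either may start out or locked in. Origin: centre of its underside on the deck, 30 mm above the worktop.
- rim_a (a point): centre of switch_a's top rim, 49 mm above its underside, fixed. The tower is an open tube, 62 mm inside, with a flat 58 mm cap in it, pressed straight down against a spring: about 5 N before it moves at all (6 N when locked in), 8 N at the hard stop, damped (press steadily); a touch under 4 N feels where it stands without moving it.
- cap_a (a joint): how far switch_a's cap is in, m: 0 = out (top 4 mm above the rim), 0.009 = locked in (about 5 mm below), 0.0148 = hard stop (10.8 mm below). Push-push: pressed to the stop (past 0.014) and let go, an out cap stays locked in, a locked one comes out again.
- switch_b: one of two identical black push-lock switches, round towers 70 mm wide, 49 mm tall, fixed side by side under the cover, 75 mm in front of the cover's axis and 58 mm left or right of the middle; which of a and b is left varies, and either may start out or locked in. Origin: centre of its underside on the deck, 30 mm above the worktop.
- rim_b (a point): centre of switch_b's top rim, 49 mm above its underside, fixed. The tower is an open tube, 62 mm inside, with a flat 58 mm cap in it, pressed straight down against a spring: about 5 N before it moves at all (6 N when locked in), 8 N at the hard stop, damped (press steadily); a touch under 4 N feels where it stands without moving it.
- cap_b (a joint): how far switch_b's cap is in, m: 0 = out (top 4 mm above the rim), 0.009 = locked in (about 5 mm below), 0.0148 = hard stop (10.8 mm below). Push-push: pressed to the stop (past 0.014) and let go, an out cap stays locked in, a locked one comes out again.
- tumbler_b: clear glass tumbler, 81 mm wide, 91 mm tall, to the right of the console; bystander. Origin: centre of its underside.
- spice_shaker: glass shaker with metal top, 44 mm wide, 90 mm tall, right of the console; bystander. Origin: centre of its underside.
- syrup_jug: glass syrup jug with black handle, 73 x 95 x 131 mm, right of the console; bystander. Origin: centre of its underside.

How it is judged:
On the way, in this order (a step that is already met when the one before it is completed fails the run):
1. the cover is rolled back (1.1 rad or more) (value of joint cover above 1.1 rad), for 0.1 s.
2. with the cover still back (over 1.0 rad), both caps are locked in and nothing presses them (value of joint cap_a between 0.006 and 0.0098 m and value of joint cap_b between 0.006 and 0.0098 m and value of joint cover above 1 rad and contact force between each of switch_a, switch_b and anything else below 0.5 N), for 0.2 s.
At the end, for the whole second after the job is handed in: The cover is fully shut (joint under 0.06 rad, about 10 mm at its edge) and at rest, and both switch caps are locked in (pressed in 6 to 9.8 mm) (value of joint cap_a between 0.006 and 0.0098 m and value of joint cap_b between 0.006 and 0.0098 m and value of joint cover below 0.06 rad and velocity of joint cover below 0.05 rad/s); the robot touches nothing.
It fails at once if the tumbler is shifted by more than 30 mm or tipped over (distance of tumbler_b from where it was at the start of the episode above 0.03 m or angle between tumbler_b's own z axis and vertical above 0.5 rad).
It fails at once if the spice shaker is shifted by more than 30 mm or tipped over (distance of spice_shaker from where it was at the start of the episode above 0.03 m or angle between spice_shaker's own z axis and vertical above 0.5 rad).
It fails at once if the syrup jug is shifted by more than 30 mm or tipped over (distance of syrup_jug from where it was at the start of the episode above 0.03 m or angle between syrup_jug's own z axis and vertical above 0.5 rad).
It also fails if it takes over 72 s, if anything falls off the work surface, if the arm or the gripper's body presses on something with over 40 N, if the wrist force passes 120 N, or if a joint passes its speed limit or range.

ROBOT

A 6-joint arm with a two-finger parallel gripper is mounted at the origin on a cart in front of the work surface, level with it; the furniture and walls round the work are solid. World frame = base frame: x ahead of the robot, y to its left, z up, the work surface at z = 0. Lengths are in m, angles in rad, forces in N, time in s.
With the tool pointing down it reaches from about 0.25 to 0.725 m from the base axis. Payload 4 kg.
Tool frame: the origin (TCP) lies midway between the tips of the shut fingers; the grasp point (between the pads) lies 19 mm behind it; z points along the fingers, y is the line along which they close (so a half turn about z gives the same grasp; the last joint's range is limited). The gripper opens to 85 mm and grips with 20 to 120 N. Pads are 22 mm wide; open, the fingers measure 114 mm over their backs; the gripper's body (76 mm by 85 mm) begins 54 mm behind the grasp point. The pads swing forward as they close: fully open they stand 13 mm farther back than shut.
Start: joints at [-1.188, 0.241, 0.005, 1.335, 0, 1.571], TCP at [0.187, -0.464, 0.231] pointing down, gripper open.
Joint ranges: [-2.72, 2.72], [-1.05, 1.87], [-1.09, 1.28], [-1.99, 2.15], [-1.42, 1.44], [-3.14, 3.14]. Speed limits (rad/s): [2.79, 2.79, 3.14, 3.14, 3.14, 3.14].

INTERFACE

Orientations are given as a unit quaternion [x, y, z, w].
In Python, from workcell import get_obs, camera, job_done, silhouettes gives the robot as it stands. The module is installed in compiled form; this text tells all that it offers.
- The arm moves only by the tool drive_tool, never from a script. Its argument "increments" is a list of rows, each a list of 3 entries, a list of its own where there are three numbers: the shift along the world's x, y, z in mm, then the turn, a rotation vector about the world's x, y, z in degrees, then the opening, from 0 (shut) to 1 (fully open). A call has 1 to 8 rows; each row shifts and turns the commanded pose from where the row before left it; what a row does not reach is not made up. A row lasts 1/12 s, in which the tool goes at most 41.7 mm and 7.16 degrees, less where a joint would pass 70% of its speed; a pose out of reach is approached as far as the arm can. A call is refused whole if a number of a shift passes 41.7 or a number of a turn 7.16, either way. A call with a gripper value outside its range is refused whole. The fingers move at their own pace and stop on an object; the grip force is fixed at half the most. Time passes only in rows, so rows that do not move let the fingers close. It gives the time, the measured TCP pose, the force, the opening and the grip force at its end, in the units of the state.
- get_obs(): the state, without advancing time (a new reading comes with each control period).
- camera(name): name is "scene" or "side" or "wrist"; returns a dict with "image" (384x512x3 uint8, red, green, blue), "K" (3x3 intrinsics, pixels), "view" (4x4, takes a point from world to camera coordinates). Camera axes: x right, y down, z forward; pixel columns grow to the right and rows downward; lengths in m; the calibration is good to about 2 mm. The wrist camera is an equidistant fisheye: a pixel r from the principal point sees the ray r / f radians off the axis. A picture is of the moment at which its call begins. There is no depth.
- job_done(): hands the job in; it is judged then, once.
Trained networks look in a picture, given as the dict that the camera call returned (one of the last four; its "shot" number tells which), for a name from the list of things; names that differ only in an ending like _2 or _b are one class to them, and where a whole thing is asked for, a point or a joint stands for the part that bears it (a point fixed in the world has none). Each returns a list of dicts, best first, with "conf" (0 to 1); they miss things now and then, are a little off and sometimes report something else, mostly with a low value. They report only what shows in the picture. A call takes as long as a camera call.
- silhouettes(query, picture): "region" (384x512 bool, what is visible of it) and "bbox" ([left, top, right, bottom] in pixels, round what is visible of it).
The state is a dict: "clock": time; "joint_pos": joint angles; "joint_vel": joint speeds; "tau": joint torques, N m; "eef_pos": TCP position; "tool_rot": TCP orientation; "ft_force": force on the tool from outside, world axes, zero at the start; "ft_torque": the same for the moment, N m; "grip_width": finger opening in m; "grasp_force": force on a finger pad.
Only numpy, scipy, OpenCV 4.12 (cv2) and the standard library are available. Lean on these libraries where they do the work, as an engineer would, in place of code of your own. Each camera call takes 0.05 s, during which the arm holds its last target. There are 200 camera calls.

## Working session

There is one attempt and no reset: what is moved stays moved. The work goes in short steps, Python scripts to look and compute and a tool call to move; the robot and the scene stay as the last step left them, time stands still between calls to the robot, and variables do not carry over. Pictures are saved under pics/ and viewed, at most 10 in all, crops included, and the job is handed in when it is done.

Besides the shell and the picture viewer there is one more tool, called after "Call:" by a JSON object that holds its "op" and its "data", one argument or row to a line. drive_tool: Moves the arm, as the interface text tells. Its arguments: {"type":"object","properties":{"increments":{"type":"array"}},"required":["increments"]}

```bash
mkdir -p pics; cat > h.py <<'E'
import numpy as np, cv2
from workcell import *
def save(n,p): cv2.imwrite(f'pics/{n}.png',p['image'][:,:,::-1])
def proj(p,X):
    c=(p['view']@np.append(X,1))[:3]; q=p['K']@c; return q[:2]/q[2]
E
python3 - <<'E'
from h import *
s=camera('scene');d=camera('side')
im=np.vstack([s['image'],d['image']])
save('s0',s);save('d0',d)
for p in (s,d):
    print(p['K'].round(1).tolist(),p['view'].round(4).tolist())
    for n in ('console','cover','cover_bar','tumbler_b','spice_shaker','syrup_jug'):
        for r in silhouettes(n,p)[:2]:
            ys,xs=np.nonzero(r['region']);print(n,round(r['conf'],2),r['bbox'],xs.mean().round(1),ys.mean().round(1))
print(get_obs())
E
```

```text
[[396.9, 0.0, 256.4], [0.0, 396.9, 194.2], [0.0, 0.0, 1.0]] [[0.3765, 0.9264, -0.0024, -0.1231], [0.7915, -0.3231, -0.5187, -0.4155], [-0.4813, 0.1934, -0.8549, 1.2584], [0.0, 0.0, 0.0, 1.0]]
console 0.62 [208.0, 113.2, 361.6, 269.8] 290.0 186.1
cover 0.9 [208.7, 116.3, 346.5, 216.7] 275.5 160.5
cover_bar 0.85 [210.5, 115.8, 349.5, 210.2] 275.2 160.0
tumbler_b 0.56 [150.3, 250.4, 191.6, 296.3] 169.7 271.5
spice_shaker 0.55 [193.1, 252.1, 214.5, 276.5] 204.6 263.7
[[370.0, 0.0, 253.9], [0.0, 370.0, 195.6], [0.0, 0.0, 1.0]] [[0.442, 0.8969, 0.0137, -0.1645], [0.6839, -0.3271, -0.6522, -0.326], [-0.5805, 0.2976, -0.7579, 1.3284], [0.0, 0.0, 0.0, 1.0]]
console 0.72 [208.4, 132.1, 347.5, 264.7] 282.5 197.7
cover 0.88 [207.8, 136.2, 333.4, 218.9] 266.4 173.8
cover_bar 0.88 [209.0, 131.9, 332.5, 224.4] 266.3 174.0
tumbler_b 0.79 [157.7, 255.9, 199.9, 293.8] 176.6 273.5
spice_shaker 0.44 [202.1, 256.4, 216.2, 274.1] 209.7 264.4
syrup_jug 0.66 [161.7, 187.0, 199.0, 228.8] 180.0 207.2
{'clock': 0.7, 'joint_pos': array([-1.18796548e+00,  2.40560849e-01,  5.01016861e-03,  1.33517958e+00,
       -3.38011591e-05,  1.57080091e+00]), 'joint_vel': array([ 6.90165733e-04,  8.91481718e-05,  5.26209792e-04,  3.53345687e-03,
       -3.51258555e-04, -3.91834496e-05]), 'tau': array([-1.16771349e-03, -3.72079253e+01,  2.52640325e+01,  7.87016561e-04,
        7.46227238e-05, -8.78907485e-06]), 'eef_pos': array([ 0.18676931, -0.46382141,  0.23132993]), 'tool_rot': array([ 9.81736372e-01,  1.90246407e-01, -1.03075004e-05,  3.56441960e-05]), 'ft_force': array([ 0.81731195,  0.50638623, -0.04233789]), 'ft_torque': array([-0.0496393 , -0.04378885, -0.0388003 ]), 'grasp_force': 0.0, 'grip_width': 0.08476554096181252}
```

View pictures.

```bash
python3 -c "
import cv2
a=cv2.imread('pics/s0.png')[90:320,120:400];b=cv2.imread('pics/d0.png')[110:310,130:380]
cv2.imwrite('pics/s0z.png',cv2.resize(a,None,fx=2.5,fy=2.5,interpolation=2))
cv2.imwrite('pics/d0z.png',cv2.resize(b,None,fx=2.5,fy=2.5,interpolation=2))"
```

```text
(no output)
```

View pics/s0z.png

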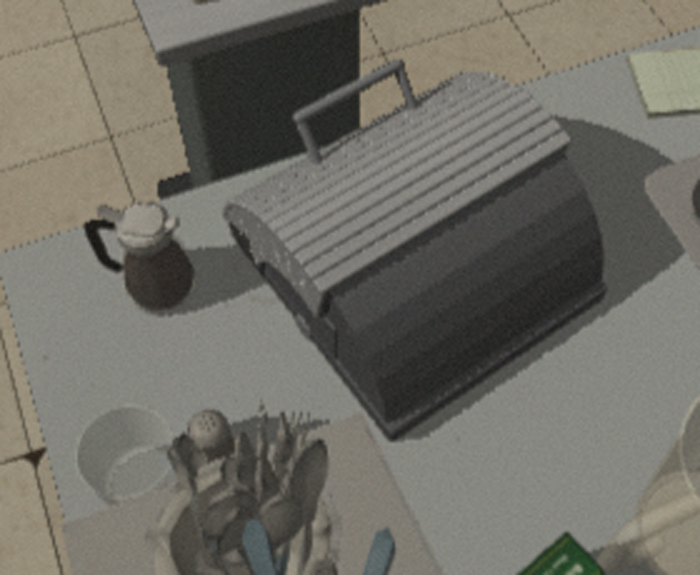

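View pics/d0z.png

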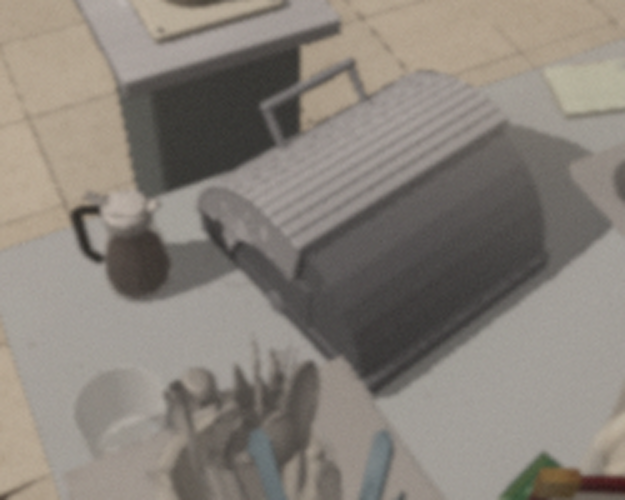

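```bash
cat >> h.py <<'E'
def tri(ps,uvs):
    A=[]
    for p,(u,v) in zip(ps,uvs):
        P=p['K']@p['view'][:3]; A+= [u*P[2]-P[0], v*P[2]-P[1]]
    X=np.linalg.svd(np.array(A))[2][-1]; return X[:3]/X[3]
def ground(p,uv,z):
    R=p['view'][:3,:3];c=-R.T@p['view'][:3,3];d=R.T@np.linalg.inv(p['K'])@np.append(uv,1);return c+d*(z-c[2])/d[2]
E
python3 - <<'E'
from h import *
from scipy.optimize import least_squares
s=camera('scene');d=camera('side')
for p in(s,d): print('cam',-p['view'][:3,:3].T@p['view'][:3,3])
BR=[(239.5,137.2),(236.3,152.4)];BL=[(280,115.6),(270,135)]
FR=[(276.8,265),(280,266)];FL=[(362,206),(348.8,213.5)]
for n,q in(('BR',BR),('BL',BL),('FR',FR),('FL',FL)): print(n,tri((s,d),q).round(3),[ground(p,u,0.164 if n[0]=='B' else 0).round(3) for p,u in zip((s,d),q)])
def f(v):
    x,y,t,w=v;R=np.array([[np.cos(t),-np.sin(t)],[np.sin(t),np.cos(t)]]);r=[]
    for (a,b,z),q in zip([(-.113,-.057,.166),(-.113,.057,.166),(.138,-w,0),(.138,w,0)],(BR,BL,FR,FL)):
        X=np.append(R@[a,b]+[x,y],z)
        for p,u in zip((s,d),q): r+=list(proj(p,X)-u)
    return r
o=least_squares(f,[.45,0,0,.13]);print(o.x.round(4),np.round(o.fun,1))
w=camera('wrist');save('w0',w)
E
```

```text
cam [ 0.98096919 -0.26354905  0.8599858 ]
cam [ 1.06679197 -0.35446656  0.79642383]
BR [ 0.442 -0.086  0.171] [array([ 0.436, -0.085,  0.164]), array([ 0.435, -0.083,  0.164])]
BL [0.409 0.027 0.16 ] [array([0.411, 0.025, 0.164]), array([0.412, 0.025, 0.164])]
FR [ 0.711 -0.105  0.054] [array([ 0.69 , -0.097,  0.   ]), array([ 0.688, -0.085,  0.   ])]
FL [0.634 0.155 0.013] [array([0.628, 0.161, 0.   ]), array([0.627, 0.164, 0.   ])]
[ 5.287e-01 -2.000e-04  2.523e-01  1.303e-01] [ 0.1 -1.5 -0.6 -1.  -0.5 -2.6 -0.6 -2.4  3.   1.1 -1.3  3.5  0.1  0.7
 -0.5  1.2]
```

View pics/w0.png

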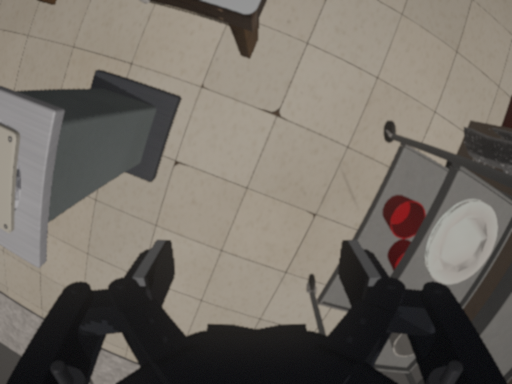

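Call:
{"op": "drive_tool", "data": {
  "increments": [
    [[18,33,10],[0,0,6.3],1],
    [[18,33,10],[0,0,6.3],1],
    [[18,33,10],[0,0,6.3],1],
    [[18,33,10],[0,0,6.3],1],
    [[18,33,10],[0,0,6.3],1],
    [[18,33,10],[0,0,6.3],1],
    [[18,33,10],[0,0,6.3],1]
  ]
}}

```text
clock: 1.43
eef_pos: [0.3131, -0.2312, 0.302]
tool_rot: [0.837, 0.547, 0.0, 0.0]
ft_force: [0.9, 0.0, -0.3]
grip_width: 0.0856
grasp_force: 0.0
```

Call:
{"op": "drive_tool", "data": {
  "increments": [
    [[18,33,0],[0,0,6.3],1],
    [[18,33,0],[0,0,6.3],1],
    [[18,33,0],[0,0,6.3],1],
    [[18,33,0],[0,0,6.3],1],
    [[18,33,0],[0,0,6.3],1],
    [[18,33,0],[0,0,6.3],1],
    [[0,0,0],[0,0,0],1],
    [[0,0,0],[0,0,0],1]
  ]
}}

```text
clock: 2.1
eef_pos: [0.4212, -0.0331, 0.3011]
tool_rot: [0.615, 0.788, -0.0, -0.0]
ft_force: [-0.7, -0.4, 0.3]
grip_width: 0.0854
grasp_force: 0.0
```

```bash
python3 - <<'E'
from h import *
s=camera('scene');d=camera('side');w=camera('wrist');save('w1',w)
print(get_obs()['eef_pos'],get_obs()['tool_rot'],w['K'].tolist(),w['view'].round(4).tolist())
for n in ('console','cover_bar','tumbler_b','spice_shaker','syrup_jug'):
    for r in silhouettes(n,w)[:1]: print(n,r['conf'],r['bbox'])
for r,z in (((171,286),0),((203,276),0),((182,212),0)): print(ground(s,r,z).round(3))
E
```

```text
[ 0.42031021 -0.03553282  0.30131674] [ 6.17499297e-01  7.86571402e-01 -2.16034944e-04 -3.13788193e-05] [[297.3186396354542, 0.0, 256.24267047330596], [0.0, 297.3186396354542, 188.49064544594847], [0.0, 0.0, 1.0]] [[0.9712, 0.2384, -0.0009, -0.3999], [0.2276, -0.9262, 0.3006, -0.189], [0.0709, -0.2922, -0.9537, 0.4074], [0.0, 0.0, 0.0, 1.0]]
console 0.72 [241.1, 38.6, 429.7, 283.7]
cover_bar 0.65 [240.2, 40.5, 411.1, 283.6]
tumbler_b 0.75 [315.0, 304.3, 347.5, 334.9]
spice_shaker 0.52 [340.6, 286.8, 349.7, 314.0]
syrup_jug 0.78 [224.8, 254.7, 266.1, 324.8]
[ 0.646 -0.335  0.   ]
[ 0.651 -0.262 -0.   ]
[ 0.475 -0.258  0.   ]
```

View pics/w1.png

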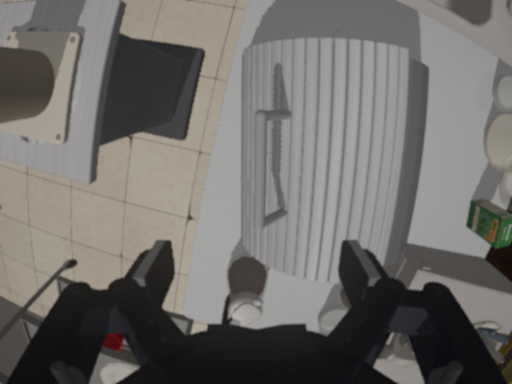

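```bash
cat >> h.py <<'E'
def fray(p,uv):
    K=p['K'];m=np.array([uv[0]-K[0,2],uv[1]-K[1,2]])/K[0,0];r=np.hypot(*m);d=np.append(m/r*np.sin(r),np.cos(r))
    R=p['view'][:3,:3];return -R.T@p['view'][:3,3],R.T@d
def fground(p,uv,z):
    c,d=fray(p,uv);return c+d*(z-c[2])/d[2]
E
python3 - <<'E'
from h import *
w=camera('wrist')
a=fground(w,(262,112),.164);b=fground(w,(267,221),.164);print(a,b,(a+b)/2,np.hypot(*(a-b)[:2]),np.arctan2(-(a-b)[0],(a-b)[1]))
s=camera('scene')
for uw,us in (((267,221),(239.5,137.2)),((262,112),(280,115.6))):
    c,d=fray(w,uw);p=s['view'];R=p[:3,:3];c2=-R.T@p[:3,3];d2=R.T@np.linalg.inv(s['K'])@np.append(us,1);d2/=np.linalg.norm(d2)
    t=np.linalg.lstsq(np.c_[d,-d2],c2-c,rcond=None)[0];print((c+d*t[0]).round(4),(c2+d2*t[1]).round(4))
E
```

```text
[0.41103203 0.02672953 0.164     ] [ 0.44266606 -0.07910176  0.164     ] [ 0.42684905 -0.02618612  0.164     ] 0.11045802181105557 0.29045651929644944
[ 0.4426 -0.079   0.1643] [ 0.4379 -0.0855  0.1664]
[0.4111 0.0267 0.163 ] [0.4106 0.0259 0.163 ]
```

Call:
{"op": "drive_tool", "data": {
  "increments": [
    [[6,8,0],[0,0,1.2],0.6],
    [[0,0,-35],[0,0,0],0.6],
    [[0,0,-35],[0,0,0],0.6],
    [[0,0,-35],[0,0,0],0.6],
    [[0,0,-25],[0,0,0],0.6],
    [[0,0,-15],[0,0,0],0.6],
    [[0,0,-10],[0,0,0],0.6],
    [[0,0,0],[0,0,0],0.6]
  ]
}}

```text
clock: 3.27
eef_pos: [0.4252, -0.0263, 0.1439]
tool_rot: [0.608, 0.794, -0.001, -0.002]
ft_force: [-0.4, 0.1, 0.3]
grip_width: 0.0509
grasp_force: 0.0
```

Call:
{"op": "drive_tool", "data": {
  "increments": [
    [[0,0,0],[0,0,0],0.3],
    [[0,0,0],[0,0,0],0.2],
    [[0,0,0],[0,0,0],0],
    [[0,0,0],[0,0,0],0],
    [[0,0,0],[0,0,0],0],
    [[0,0,0],[0,0,0],0]
  ]
}}

```text
clock: 3.77
eef_pos: [0.4258, -0.0271, 0.1471]
tool_rot: [0.609, 0.793, -0.001, -0.0]
ft_force: [-5.9, -0.8, 4.3]
grip_width: 0.0103
grasp_force: 58.4
```

```bash
python3 - <<'E'
from h import *
w=camera('wrist');save('w2',w);o=get_obs();print(o['eef_pos'],o['ft_force'],o['grip_width'],o['grasp_force'])
E
```

```text
[ 0.42581914 -0.02712454  0.14716169] [-4.48124459 -0.6995033   3.80785962] 0.010114681017659128 58.43557298183441
```

View pics/w2.png

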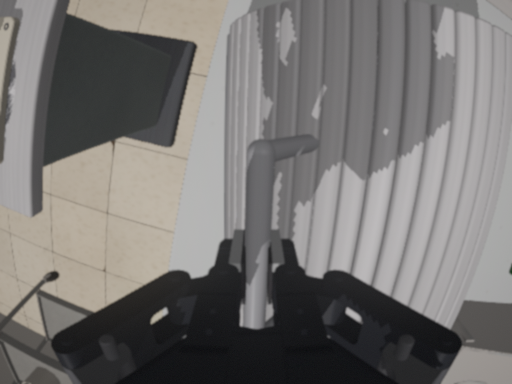

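Call:
{"op": "drive_tool", "data": {
  "increments": [
    [[11.2,3.0,8.4],[0,0,0],0],
    [[11.9,3.2,7.5],[0,0,0],0],
    [[12.4,3.3,6.5],[0,0,0],0],
    [[12.8,3.4,5.5],[0,0,0],0],
    [[0,0,0],[0,0,0],0]
  ]
}}

```text
clock: 4.23
eef_pos: [0.4781, -0.0151, 0.1762]
tool_rot: [0.609, 0.793, 0.0, 0.003]
ft_force: [1.7, -5.1, 5.1]
grip_width: 0.0104
grasp_force: 60.5
```

Call:
{"op": "drive_tool", "data": {
  "increments": [
    [[13.2,3.5,4.4],[0,0,0],0],
    [[13.5,3.6,3.3],[0,0,0],0],
    [[13.7,3.6,2.2],[0,0,0],0],
    [[13.8,3.7,1.1],[0,0,0],0],
    [[13.9,3.7,0],[0,0,0],0],
    [[13.8,3.7,-1.1],[0,0,0],0],
    [[13.7,3.7,-2.3],[0,0,0],0],
    [[0,0,0],[0,0,0],0]
  ]
}}

```text
clock: 4.9
eef_pos: [0.5734, 0.0072, 0.1817]
tool_rot: [0.61, 0.792, -0.002, 0.004]
ft_force: [3.4, -12.2, -0.8]
grip_width: 0.0095
grasp_force: 60.7
```

Call:
{"op": "drive_tool", "data": {
  "increments": [
    [[13.4,3.6,-3.4],[0,0,0],0],
    [[13.2,3.5,-4.5],[0,0,0],0],
    [[12.8,3.4,-5.5],[0,0,0],0],
    [[12.4,3.3,-6.6],[0,0,0],0],
    [[11.9,3.2,-7.5],[0,0,0],0],
    [[0,0,0],[0,0,0],0],
    [[0,0,0],[0,0,0],0]
  ]
}}

```text
clock: 5.48
eef_pos: [0.6354, 0.0246, 0.153]
tool_rot: [0.61, 0.792, -0.002, 0.002]
ft_force: [3.0, -10.4, -5.5]
grip_width: 0.0098
grasp_force: 59.6
```

Call:
{"op": "drive_tool", "data": {
  "increments": [
    [[0,0,0],[0,0,0],0.5],
    [[0,0,0],[0,0,0],0.5],
    [[0,0,0],[0,0,0],0.5],
    [[0,0,15],[0,0,0],0.5],
    [[0,0,35],[0,0,0],0.5],
    [[0,0,40],[0,0,0],0.3],
    [[-30,-10,25],[0,0,0],0],
    [[-39,-10,0],[0,0,0],0]
  ]
}}

```text
clock: 6.15
eef_pos: [0.5699, 0.0096, 0.2754]
tool_rot: [0.608, 0.794, 0.005, 0.005]
ft_force: [-0.6, -0.3, 1.3]
grip_width: 0.007
grasp_force: 0.0
```

Call:
{"op": "drive_tool", "data": {
  "increments": [
    [[-39,-10,0],[0,0,0],0],
    [[-39,-10,0],[0,0,0],0],
    [[-39,-10,0],[0,0,0],0],
    [[0,0,0],[0,0,0],0],
    [[0,0,0],[0,0,0],0]
  ]
}}

```text
clock: 6.57
eef_pos: [0.4463, -0.0212, 0.2702]
tool_rot: [0.609, 0.794, 0.001, 0.0]
ft_force: [0.7, -0.7, 0.2]
grip_width: -0.0002
grasp_force: 0.0
```

```bash
python3 - <<'E'
from h import *
w=camera('wrist');save('w3',w);o=get_obs();print(o['clock'],o['eef_pos'],o['ft_force'],o['grip_width'])
for n in ('switch_a','switch_b'):
    for r in silhouettes(n,w)[:3]:
        ys,xs=np.nonzero(r['region']);b=r['bbox'];print(n,round(r['conf'],2),b,fground(w,(xs.mean(),ys.mean()),.079).round(4))
im=w['image'][:,:,::-1][60:330,150:420];cv2.imwrite('pics/w3z.png',cv2.resize(im,None,fx=2.2,fy=2.2,interpolation=2))
for sgn in(1,-1):
    u=np.array([np.cos(.245),np.sin(.245)]);v=np.array([-u[1],u[0]]);print('pred',np.array([.535,0])-.075*u+sgn*.058*v)
E
```

```text
6.6167 [ 0.44836273 -0.02106268  0.27052335] [ 0.93648894  0.24637964 -0.18145518] 5.588654439021498e-05
switch_a 0.9 [235.6, 82.8, 301.5, 147.5] [0.444  0.0374 0.079 ]
switch_a 0.75 [235.4, 171.6, 293.0, 239.2] [ 0.4682 -0.0645  0.079 ]
switch_b 0.9 [235.6, 82.8, 301.5, 147.5] [0.444  0.0374 0.079 ]
switch_b 0.75 [235.4, 171.6, 293.0, 239.2] [ 0.4682 -0.0645  0.079 ]
pred [0.44817143 0.03807624]
pred [ 0.47630797 -0.07445969]
```

View pics/w3z.png

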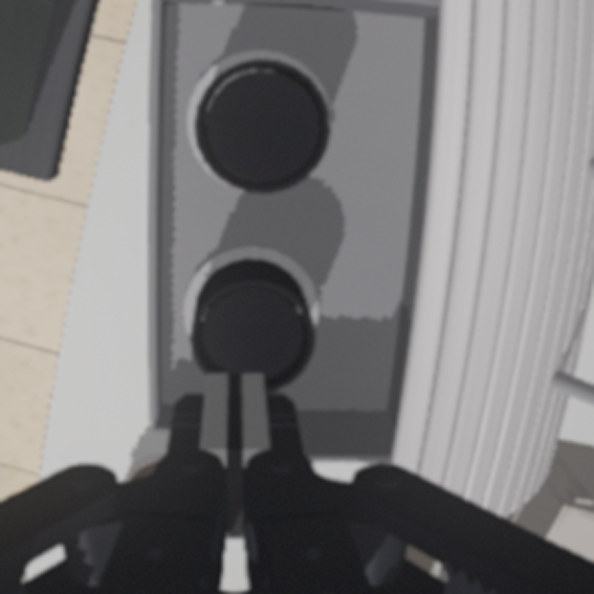

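Call:
{"op": "drive_tool", "data": {
  "increments": [
    [[0,29,0],[0,0,0],0],
    [[-1,30,-20],[0,0,0],0],
    [[0,0,-40],[0,0,0],0],
    [[0,0,-40],[0,0,0],0],
    [[0,0,-40],[0,0,0],0],
    [[0,0,-30],[0,0,0],0],
    [[0,0,-8],[0,0,0],0],
    [[0,0,0],[0,0,0],0]
  ]
}}

```text
clock: 7.38
eef_pos: [0.4464, 0.038, 0.0889]
tool_rot: [0.608, 0.794, -0.002, -0.002]
ft_force: [0.0, -0.4, 0.7]
grip_width: -0.0
grasp_force: 0.0
```

Call:
{"op": "drive_tool", "data": {
  "increments": [
    [[0,0,0],[0,0,0],0],
    [[0,0,0],[0,0,0],0]
  ]
}}

```text
clock: 7.55
eef_pos: [0.4499, 0.0379, 0.0933]
tool_rot: [0.608, 0.794, 0.001, 0.002]
ft_force: [0.5, -0.2, 0.4]
grip_width: -0.0001
grasp_force: 0.0
```

Call:
{"op": "drive_tool", "data": {
  "increments": [
    [[-2,0,-3],[0,0,0],0],
    [[0,0,-3],[0,0,0],0],
    [[0,0,0],[0,0,0],0],
    [[0,0,0],[0,0,0],0]
  ]
}}

```text
clock: 7.88
eef_pos: [0.4456, 0.0376, 0.0858]
tool_rot: [0.609, 0.794, 0.0, 0.0]
ft_force: [-0.1, -0.3, 1.1]
grip_width: 0.0001
grasp_force: 0.0
```

Call:
{"op": "drive_tool", "data": {
  "increments": [
    [[0,0,-2],[0,0,0],0],
    [[0,0,0],[0,0,0],0],
    [[0,0,0],[0,0,0],0]
  ]
}}

```text
clock: 8.13
eef_pos: [0.4453, 0.0375, 0.0833]
tool_rot: [0.609, 0.793, -0.0, -0.0]
ft_force: [-0.1, 0.1, 0.8]
grip_width: 0.0004
grasp_force: 0.0
```

Call:
{"op": "drive_tool", "data": {
  "increments": [
    [[0,0,-1],[0,0,0],0],
    [[0,0,0],[0,0,0],0],
    [[0,0,0],[0,0,0],0]
  ]
}}

```text
clock: 8.38
eef_pos: [0.4454, 0.0376, 0.0827]
tool_rot: [0.609, 0.794, 0.0, 0.0]
ft_force: [-2.1, -0.5, 5.4]
grip_width: -0.0002
grasp_force: 2.5
```

Call:
{"op": "drive_tool", "data": {
  "increments": [
    [[0,0,-1.5],[0,0,0],0],
    [[0,0,-1.5],[0,0,0],0],
    [[0,0,-1.5],[0,0,0],0],
    [[0,0,-1.5],[0,0,0],0],
    [[0,0,-1.5],[0,0,0],0],
    [[0,0,-1.5],[0,0,0],0],
    [[0,0,-1.5],[0,0,0],0],
    [[0,0,-1.5],[0,0,0],0]
  ]
}}

```text
clock: 9.05
eef_pos: [0.4455, 0.0376, 0.071]
tool_rot: [0.609, 0.794, 0.0, 0.0]
ft_force: [-3.1, -0.4, 8.7]
grip_width: 0.0
grasp_force: 4.2
```

Call:
{"op": "drive_tool", "data": {
  "increments": [
    [[0,0,-1],[0,0,0],0],
    [[0,0,-1],[0,0,0],0],
    [[0,0,-1],[0,0,0],0],
    [[0,0,-1],[0,0,0],0],
    [[0,0,0],[0,0,0],0],
    [[0,0,0],[0,0,0],0]
  ]
}}

```text
clock: 9.55
eef_pos: [0.4455, 0.0376, 0.0682]
tool_rot: [0.609, 0.794, 0.0, 0.0]
ft_force: [-6.4, -0.4, 17.3]
grip_width: 0.0002
grasp_force: 8.6
```

Call:
{"op": "drive_tool", "data": {
  "increments": [
    [[0,0,2],[0,0,0],0],
    [[0,0,2],[0,0,0],0],
    [[0,0,2],[0,0,0],0],
    [[0,0,2],[0,0,0],0],
    [[0,0,2],[0,0,0],0],
    [[0,0,1],[0,0,0],0],
    [[0,0,0],[0,0,0],0],
    [[0,0,0],[0,0,0],0]
  ]
}}

```text
clock: 10.22
eef_pos: [0.4453, 0.0376, 0.0771]
tool_rot: [0.609, 0.794, -0.0, -0.0]
ft_force: [0.7, 0.1, -0.8]
grip_width: 0.0002
grasp_force: 0.0
```

Call:
{"op": "drive_tool", "data": {
  "increments": [
    [[0,0,30],[0,0,0],0],
    [[9,-37,0],[0,0,0],0],
    [[9,-37,0],[0,0,0],0],
    [[9,-38,0],[0,0,0],0],
    [[0,0,-10],[0,0,0],0],
    [[0,0,-8],[0,0,0],0],
    [[0,0,0],[0,0,0],0],
    [[0,0,0],[0,0,0],0]
  ]
}}

```text
clock: 10.88
eef_pos: [0.471, -0.0736, 0.0883]
tool_rot: [0.608, 0.794, -0.001, -0.001]
ft_force: [-0.4, 0.3, 0.6]
grip_width: 0.0003
grasp_force: 0.0
```

Call:
{"op": "drive_tool", "data": {
  "increments": [
    [[0,0,-2],[0,0,0],0],
    [[0,0,-2],[0,0,0],0],
    [[0,0,0],[0,0,0],0],
    [[0,0,0],[0,0,0],0]
  ]
}}

```text
clock: 11.22
eef_pos: [0.4724, -0.0738, 0.0854]
tool_rot: [0.608, 0.794, 0.0, 0.0]
ft_force: [0.3, 0.3, -0.2]
grip_width: 0.0002
grasp_force: 0.0
```

Call:
{"op": "drive_tool", "data": {
  "increments": [
    [[0,0,-1],[0,0,0],0],
    [[0,0,0],[0,0,0],0],
    [[0,0,0],[0,0,0],0]
  ]
}}

```text
clock: 11.47
eef_pos: [0.4724, -0.0743, 0.0844]
tool_rot: [0.608, 0.794, 0.0, 0.0]
ft_force: [-0.1, -0.3, -0.5]
grip_width: 0.0001
grasp_force: 0.0
```

Call:
{"op": "drive_tool", "data": {
  "increments": [
    [[0,0,-1],[0,0,0],0],
    [[0,0,-0.8],[0,0,0],0],
    [[0,0,0],[0,0,0],0],
    [[0,0,0],[0,0,0],0]
  ]
}}

```text
clock: 11.8
eef_pos: [0.4723, -0.0745, 0.0824]
tool_rot: [0.609, 0.793, -0.0, -0.0]
ft_force: [-0.2, 0.4, -0.3]
grip_width: 0.0005
grasp_force: 0.0
```

Call:
{"op": "drive_tool", "data": {
  "increments": [
    [[0,0,-0.7],[0,0,0],0],
    [[0,0,0],[0,0,0],0],
    [[0,0,0],[0,0,0],0]
  ]
}}

```text
clock: 12.05
eef_pos: [0.4723, -0.0744, 0.0817]
tool_rot: [0.609, 0.794, -0.0, -0.0]
ft_force: [1.2, -0.7, 0.1]
grip_width: -0.0002
grasp_force: 0.0
```

Call:
{"op": "drive_tool", "data": {
  "increments": [
    [[0,0,-1],[0,0,0],0],
    [[0,0,-1],[0,0,0],0],
    [[0,0,0],[0,0,0],0],
    [[0,0,0],[0,0,0],0]
  ]
}}

```text
clock: 12.38
eef_pos: [0.4722, -0.0744, 0.0797]
tool_rot: [0.609, 0.794, -0.0, -0.0]
ft_force: [-0.6, -0.5, 0.1]
grip_width: -0.0001
grasp_force: 0.0
```

Call:
{"op": "drive_tool", "data": {
  "increments": [
    [[0,0,-1],[0,0,0],0],
    [[0,0,-1],[0,0,0],0],
    [[0,0,-1],[0,0,0],0],
    [[0,0,0],[0,0,0],0],
    [[0,0,0],[0,0,0],0]
  ]
}}

```text
clock: 12.8
eef_pos: [0.4723, -0.0744, 0.0767]
tool_rot: [0.609, 0.794, -0.0, -0.0]
ft_force: [0.2, -0.5, 0.1]
grip_width: -0.0005
grasp_force: 0.0
```

Call:
{"op": "drive_tool", "data": {
  "increments": [
    [[0,0,-1],[0,0,0],0],
    [[0,0,-1],[0,0,0],0],
    [[0,0,0],[0,0,0],0],
    [[0,0,0],[0,0,0],0]
  ]
}}

```text
clock: 13.13
eef_pos: [0.4723, -0.0744, 0.0747]
tool_rot: [0.609, 0.794, -0.0, -0.0]
ft_force: [0.2, 0.3, -0.4]
grip_width: -0.0
grasp_force: 0.0
```

Call:
{"op": "drive_tool", "data": {
  "increments": [
    [[0,0,40],[0,0,0],0],
    [[0,0,40],[0,0,0],0],
    [[0,0,40],[0,0,0],0],
    [[0,0,40],[0,0,0],0.3],
    [[25,16,18],[0,0,0],0.5],
    [[33,20,0],[0,0,0],0.6],
    [[33,20,0],[0,0,0],0.6],
    [[33,20,0],[0,0,0],0.6]
  ]
}}

```text
clock: 13.8
eef_pos: [0.5979, 0.0023, 0.2541]
tool_rot: [0.609, 0.793, 0.001, 0.001]
ft_force: [0.3, -0.7, 0.6]
grip_width: 0.0513
grasp_force: 0.0
```

Call:
{"op": "drive_tool", "data": {
  "increments": [
    [[33,20,0],[0,0,0],0.6],
    [[6,3,0],[0,0,0],0.6],
    [[0,0,0],[0,0,0],0.6],
    [[0,0,0],[0,0,0],0.6]
  ]
}}

```text
clock: 14.13
eef_pos: [0.6348, 0.0245, 0.2519]
tool_rot: [0.608, 0.794, -0.001, -0.001]
ft_force: [-0.8, 0.3, 0.1]
grip_width: 0.0511
grasp_force: 0.0
```

```bash
python3 - <<'E'
from h import *
w=camera('wrist');save('w4',w);o=get_obs();print(o['clock'],o['eef_pos'],o['ft_force'],o['grip_width'])
E
```

```text
14.1833 [0.6343862  0.02400917 0.25266741] [-0.07669314  0.38164753 -0.07628703] 0.05097763559592488
```

View pics/w4.png

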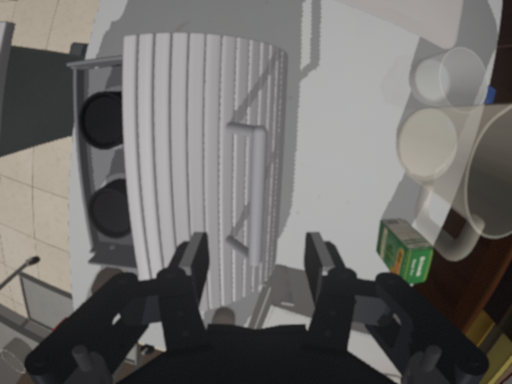

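Call:
{"op": "drive_tool", "data": {
  "increments": [
    [[0,0,-35],[0,0,0],0.6],
    [[0,0,-35],[0,0,0],0.6],
    [[0,0,-20],[0,0,0],0.6],
    [[0,0,-9],[0,0,0],0.6],
    [[0,0,0],[0,0,0],0.3],
    [[0,0,0],[0,0,0],0],
    [[0,0,0],[0,0,0],0],
    [[0,0,0],[0,0,0],0]
  ]
}}

```text
clock: 14.85
eef_pos: [0.6367, 0.0243, 0.1565]
tool_rot: [0.609, 0.793, 0.001, 0.002]
ft_force: [0.3, -0.7, 3.0]
grip_width: 0.0096
grasp_force: 58.4
```

Call:
{"op": "drive_tool", "data": {
  "increments": [
    [[-12,-3,7.5],[0,0,0],0],
    [[-12.4,-3.1,6.6],[0,0,0],0],
    [[-12.8,-3.2,5.5],[0,0,0],0],
    [[-13.3,-3.3,4.5],[0,0,0],0],
    [[-13.5,-3.4,3.4],[0,0,0],0],
    [[-13.8,-3.4,2.3],[0,0,0],0],
    [[-13.9,-3.5,1.1],[0,0,0],0],
    [[0,0,0],[0,0,0],0]
  ]
}}

```text
clock: 15.52
eef_pos: [0.5471, 0.0035, 0.192]
tool_rot: [0.609, 0.793, 0.006, 0.005]
ft_force: [-1.6, 6.6, 17.0]
grip_width: 0.0097
grasp_force: 63.1
```

Call:
{"op": "drive_tool", "data": {
  "increments": [
    [[-14,-3.5,0],[0,0,0],0],
    [[-13.9,-3.5,-1.1],[0,0,0],0],
    [[-13.8,-3.4,-2.2],[0,0,0],0],
    [[-13.6,-3.4,-3.3],[0,0,0],0],
    [[-13.3,-3.3,-4.4],[0,0,0],0],
    [[0,0,0],[0,0,0],0]
  ]
}}

```text
clock: 16.02
eef_pos: [0.4749, -0.0131, 0.181]
tool_rot: [0.608, 0.794, 0.005, 0.002]
ft_force: [-13.9, 7.4, 31.5]
grip_width: 0.0094
grasp_force: 68.0
```

Call:
{"op": "drive_tool", "data": {
  "increments": [
    [[-12.9,-3.2,-5.5],[0,0,0],0],
    [[-12.4,-3.1,-6.5],[0,0,0],0],
    [[-11.9,-3,-7.5],[0,0,0],0],
    [[-11.3,-2.8,-8.4],[0,0,0],0],
    [[0,0,0],[0,0,0],0],
    [[0,0,0],[0,0,0],0]
  ]
}}

```text
clock: 16.52
eef_pos: [0.4216, -0.0255, 0.1495]
tool_rot: [0.609, 0.793, 0.0, -0.003]
ft_force: [-21.7, 8.1, 31.6]
grip_width: 0.0099
grasp_force: 71.7
```

Call:
{"op": "drive_tool", "data": {
  "increments": [
    [[0,0,0],[0,0,0],0.4],
    [[0,0,0],[0,0,0],0.4],
    [[0,0,0],[0,0,0],0.4],
    [[0,0,0],[0,0,0],0],
    [[0,0,0],[0,0,0],0],
    [[0,0,0],[0,0,0],0],
    [[0,0,0],[0,0,0],0],
    [[0,0,0],[0,0,0],0]
  ]
}}

```text
clock: 17.18
eef_pos: [0.4252, -0.028, 0.1457]
tool_rot: [0.609, 0.793, -0.001, -0.001]
ft_force: [-6.0, -1.3, 5.8]
grip_width: 0.0101
grasp_force: 58.4
```

Call:
{"op": "drive_tool", "data": {
  "increments": [
    [[-2.4,-0.6,-2],[0,0,0],0],
    [[-2.4,-0.6,-2],[0,0,0],0],
    [[0,0,0],[0,0,0],0],
    [[0,0,0],[0,0,0],0]
  ]
}}

```text
clock: 17.52
eef_pos: [0.4224, -0.0287, 0.1434]
tool_rot: [0.609, 0.793, 0.001, 0.001]
ft_force: [-4.5, 1.4, 12.9]
grip_width: 0.0101
grasp_force: 59.1
```

Call:
{"op": "drive_tool", "data": {
  "increments": [
    [[-2.4,-0.6,-2],[0,0,0],0],
    [[-2.4,-0.6,-2],[0,0,0],0],
    [[0,0,0],[0,0,0],0],
    [[0,0,0],[0,0,0],0]
  ]
}}

```text
clock: 17.85
eef_pos: [0.4225, -0.0287, 0.1432]
tool_rot: [0.609, 0.793, 0.005, 0.004]
ft_force: [-2.7, 5.2, 28.8]
grip_width: 0.0099
grasp_force: 60.7
```

Call:
{"op": "drive_tool", "data": {
  "increments": [
    [[2,0.5,2],[0,0,0],0],
    [[0,0,0],[0,0,0],0.5],
    [[0,0,0],[0,0,0],0.5],
    [[0,0,0],[0,0,0],0.5],
    [[0,0,20],[0,0,0],0.5],
    [[0,0,40],[0,0,0],0.5],
    [[0,0,40],[0,0,0],0.5],
    [[0,0,40],[0,0,0],0.5]
  ]
}}

```text
clock: 18.52
eef_pos: [0.4179, -0.0295, 0.2802]
tool_rot: [0.609, 0.793, -0.001, -0.001]
ft_force: [1.3, -0.7, -1.4]
grip_width: 0.0428
grasp_force: 0.0
```

Call:
{"op": "drive_tool", "data": {
  "increments": [
    [[0,0,10],[0,0,0],0.5],
    [[0,0,0],[0,0,0],0.5],
    [[0,0,0],[0,0,0],0.5]
  ]
}}

```text
clock: 18.77
eef_pos: [0.4191, -0.0295, 0.2894]
tool_rot: [0.609, 0.793, -0.0, -0.0]
ft_force: [-0.8, -0.5, -0.4]
grip_width: 0.0426
grasp_force: 0.0
```

```bash
python3 - <<'E'
from h import *
w=camera('wrist');s=camera('scene');save('s5',s);o=get_obs();print(o['clock'],o['eef_pos'],o['ft_force'])
a=cv2.imread('pics/s0.png')[90:290,190:390];b=s['image'][90:290,190:390,::-1];c=w['image'][:,:,::-1][20:300,180:460]
cv2.imwrite('pics/cmp.png',np.hstack([cv2.resize(x,(266,266)) for x in (a,b,c)]))
E
```

```text
18.8667 [ 0.4179768  -0.02940804  0.28786153] [ 0.74213051  0.48314459 -0.45624582]
```

View pics/cmp.png

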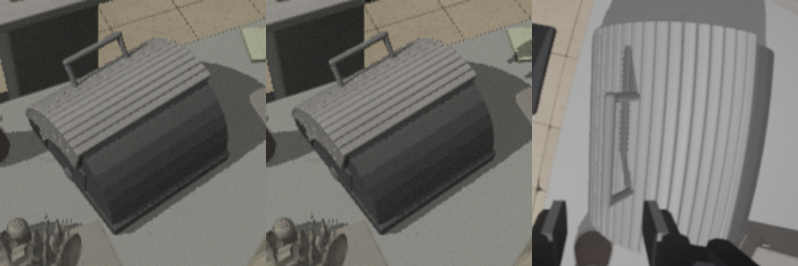

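The cover in the new scene view (bar at about (335-388, 35-75) in the middle panel) looks the same as in the first picture, so it is shut. The robot is clear of everything.

```bash
python3 -c "
from workcell import *
print(job_done())"
```

```text
the job is handed in; nothing more can be done
None
```

I handed the job in at about 19 s. The left switch was out and I clicked it in; the right one was already locked in. The cover is rolled shut against its stop, and I didn't touch the tumbler, shaker or jug. The hand-in returned no verdict.

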